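Header tank cap to its vent stop

ROBOT

A 6-joint arm with a two-finger parallel gripper is mounted at the origin on the work surface. World frame = base frame: x ahead of the robot, y to its left, z up, the work surface at z = 0. Lengths are in m, angles in rad, forces in N, time in s.
With the tool pointing down it reaches from about 0.375 to 0.9 m from the base axis. Payload 3.1 kg.
Tool frame: the origin (TCP) lies at the very end of the fingers, on their centre line; the grasp point (between the pads) lies 19 mm behind it (manip.hold_point_z is the distance from the TCP to the grasp point, in m); y points along the fingers, z is the direction in which the jaws open and shut, and the axes are right-handed (so a half turn about y gives the same grasp; the last joint's range is limited). The gripper opens to 85 mm and grips with 20 to 120 N. Pads are 22 mm wide; open, the fingers measure 114 mm over their backs; the gripper's body (76 mm by 85 mm) begins 54 mm behind the grasp point. The pads swing forward as they close: fully open they stand 13 mm farther back than shut.
Start: joints at [-1.512, 0.527, 1.433, -0, 1.181, -0.178], TCP at [0.147, -0.608, 0.231] pointing down, gripper open.
Joint ranges: [-3.08, 3.08], [-0.75, 2.2], [0.22, 2.44], [-1.43, 4.57], [0, 2.65], [-2.85, 2.85]. Speed limits (rad/s): [2.79, 2.79, 3.14, 3.14, 3.14, 3.14].

INTERFACE

Orientations are given as a unit quaternion [x, y, z, w].
In Python, from station import manip, eyes, workorder gives the robot as it stands. The module is installed in compiled form; this text tells all that it offers.
- The arm moves only by the shell command python3 -m jog 'ROWS' [OPENING] [FORCE]. ROWS is JSON, a list of rows, each a list of 2 entries, a list of its own where there are three numbers: the shift along the tool's x, y, z in cm, then the turn about the tool's y in rad. A call has 1 to 20 rows; each row is the pose to reach, as a shift and turn from the pose commanded when the call began, along the tool's axes at that moment; what a row does not reach only later rows make up. A row lasts 1/12 s, in which the tool goes at most 41.7 mm and 7.16 degrees, less where a joint would pass 70% of its speed; a pose out of reach is approached as far as the arm can. A call with a gripper value outside its range is refused whole. OPENING is the finger opening in cm, from 0 to 8.54, set as the call begins (- or left out, the last holds). The fingers move at their own pace and stop on an object; FORCE is the grip in N (left out, the last holds). Time passes only in rows, so rows that repeat a pose let the fingers close. It gives the time, the measured TCP pose, the force and the opening at its end, in the units of the state.
- manip.sense(): the state, without advancing time (a new reading comes with each control period).
- eyes.snapshot(name): name is "scene" or "top" or "wrist"; returns a dict with "frame" (400x640x3 uint8, red, green, blue), "vfov" (degrees; the focal length in pixels is half the picture's height over the tangent of half this angle, whatever the lens; pixels are square), "cx", "cy" (the principal point, pixels), "k1" (the pictures are not rectified: a ray, as slopes to the right and down, at radius r is drawn at 1 + k1 r^2 times it, then the intrinsics apply), "rvec" (rotation vector, rad) and "tvec" (3), from world to camera coordinates, as OpenCV has them. Camera axes: x right, y down, z forward; pixel columns grow to the right and rows downward; lengths in m; the calibration is good to about 2 mm. A picture is of the moment at which its call begins. There is no depth.
- workorder.sign_off(): hands the job in, once; it reports no verdict.
The state is a dict: "t": time; "q": joint angles; "qd": joint speeds; "tau": joint torques, N m; "tcp_pos": TCP position; "tool_rot": TCP orientation; "force": force on the tool from outside, world axes, zero at the start; "ft_torque": the same for the moment, N m; "finger_gap": opening from 0.0 (shut) to 1.0 (fully open).
Only numpy, scipy, OpenCV 4.12 (cv2) and the standard library are available. Lean on these libraries where they do the work, as an engineer would, in place of code of your own. Each camera call takes 0.05 s, during which the arm holds its last target. There are 200 camera calls.

TASK

Pick up the loose filler cap with the finger bar from the counter mat, drop its lugs through the two gaps in the rim of the header tank's filler neck, press it down against its spring and turn it clockwise to the vent stop: half way, with the bar at 45 degrees to the overflow pipe, and do not let it go on into the lock. Finish still gripping the cap in that position, because I am about to blow through the overflow pipe to check that it vents, and leave the other things on the counter where they are.

Things in the scene. Friction and masses are not known exactly. Their poses are not given: they have to be found in the camera images.
- cap: Loose aluminium bayonet filler cap, 0.15 kg, on the 4 mm black mat among a breather and a thermostat housing (places 105 mm apart). Knurled, 66 mm wide, flat top at z = 26 mm, finger bar on it along x. Origin: on the axis, underside of the relaxed plunger, on which it stands; z up. Skirt, radius 30 to 33 mm, hangs from z = 20 (roof's underside) to 8 mm. Same after half a turn.
- cap_bar (a point): Middle of the cap's finger bar, 38 mm above the cap's origin. Bar 50 mm long (x), 14 mm wide (y), upright flat sides, from 26 to 50 mm above the origin: grip across its width from above. x, y, z as cap.
- cap_lug (a point): Centre of one of the cap's two inward lugs, 26.5 mm along +x from its axis, 9.5 mm above its origin; the other is opposite, at -x: both straight under the ends of the bar. Each is 10 mm wide (y), reaches in to radius 23 mm and is 3 mm thick (z = 8 to 11 mm).
- cap_plunger (a joint): How far (m) the plunger under the cap is pressed up into it: 0 relaxed, up to 0.012. Its spring takes 2.5 N to start and 0.6 N per mm. Plunger: radius 16 mm, chamfered nose (12.5 mm), 5.5 mm thick.
- tank: Fixed header tank: aluminium cylinder of 110 mm diameter lying along y (y = -85 to +145 mm, top 131 mm high) strapped to a base plate. Its brass filler neck rises from the top. Origin: on the counter, under the neck's axis. Overflow pipe along -x: 8 mm thick, out to 75 mm from the axis, 21 mm below the rim.
- neck (a point): Centre of the top of the neck's rim, 172 mm above the counter; z up, x along the line through the two lug gaps, which is the tank's length, square to the overflow pipe. Flat rim of radius 28 mm, throat of inner radius 18, outer 21 mm; gaps at +x and -x, 38 degrees wide each: play for the lugs 6 degrees, 2 mm. Fully down, the cap's roof meets the rim: cap origin 20 mm below this point, spring at 7 N.
- vent_line (a point): Same point; its x axis is the line of the bar at the vent stop, 45 degrees clockwise (from above) from the gaps. Lugs run under the rim, 4 mm thick here: cap turns only with its origin over 15 mm below the rim (spring 4.3 N). At 46 degrees a 3.5 mm step resists them if the cap is let up by the spring (15 mm); over 18 mm down, or forced 15 degrees on by a strong arm, they slip under it. Anticlockwise is blocked.
- lock_line (a point): Same point; its x axis is the line of the bar when the cap is locked, 90 degrees clockwise from the gaps, along the overflow pipe. The cap must not get there.
- breather: Bystander on the mat: mushroom-shaped steel breather, 66 mm across, 49 mm tall, round top without a bar. Origin: centre of its underside.
- housing: Bystander on the mat: aluminium thermostat housing, flat plate with two bolt ears 76 mm long (y) and a round stub, 44 mm tall. Origin: centre of its underside.
- coupe: Bystander: model car, 115 mm long (x), 38 mm tall. Origin: centre of its underside.
- mug: Bystander: mug, 80 mm across, 95 mm tall. Origin: centre of its underside.
- carton: Bystander: milk carton, 70 mm square, 180 mm tall. Origin: centre of its underside.
- mouse: Bystander: computer mouse, 105 mm long (x), 34 mm tall. Origin: centre of its underside.
- stapler: Bystander: stapler, 135 mm long (x), 40 mm tall. Origin: centre of its underside.
There are look-alikes about, which are no part of the job. What is shaped like the cap but green or orange is not meant.

How it is judged:
By the outcome, as a careful person would: the job done as asked, in the order asked, and still so for the second after the job is handed in, while the arm keeps its last pose, push and grip.
It also fails if it takes over 48 s, if anything falls off the work surface, if the arm or the gripper's body presses on something with over 40 N, if the wrist force passes 120 N, or if a joint passes its speed limit or range.

## Working session

There is one attempt and no reset: what is moved stays moved. The work goes in short steps, Python scripts to look and compute and a shell command to move; the robot and the scene stay as the last step left them, time stands still between calls to the robot, and variables do not carry over. Pictures are saved under pics/ and viewed, about 8 in all and at most 12, crops included, and the job is handed in when it is done.

```bash
mkdir -p pics; cat > h.py <<'E'
import numpy as np, cv2
from scipy.spatial.transform import Rotation as R
from station import manip, eyes, workorder
def snap(n):
    return eyes.snapshot(n)
def save(s,f,crop=None,scale=1):
    im=s["frame"][:,:,::-1]
    if crop: x0,y0,x1,y1=crop; im=im[y0:y1,x0:x1]
    if scale!=1: im=cv2.resize(im,None,fx=scale,fy=scale,interpolation=cv2.INTER_CUBIC)
    cv2.imwrite("pics/"+f,im)
def KD(s):
    f=s["frame"].shape[0]/2/np.tan(np.radians(s["vfov"])/2)
    return np.array([[f,0,s["cx"]],[0,f,s["cy"]],[0,0,1.]]),np.array([s["k1"],0,0,0.])
def proj(s,P):
    K,D=KD(s); return cv2.projectPoints(np.array(P,float).reshape(-1,1,3),np.array(s["rvec"],float),np.array(s["tvec"],float),K,D)[0].reshape(-1,2)
def ray(s,uv):
    K,D=KD(s); n=cv2.undistortPoints(np.array(uv,float).reshape(-1,1,2),K,D).reshape(-1,2)
    M=R.from_rotvec(np.array(s["rvec"],float)).as_matrix(); c=-M.T@np.array(s["tvec"],float)
    return c,np.c_[n,np.ones(len(n))]@M
def onz(s,uv,z):
    c,d=ray(s,uv); return c+d*((z-c[2])/d[:,2])[:,None]
E
python3 - <<'E'
from h import *
st=manip.sense()
for k,v in st.items(): print(k,np.round(v,4))
print(R.from_quat(st["tool_rot"]).as_matrix().round(3), manip.hold_point_z)
for n in ("scene","top","wrist"):
    s=snap(n); save(s,n+"0.png"); M=R.from_rotvec(s["rvec"]).as_matrix(); print(n,s["vfov"],s["k1"],(-M.T@np.array(s["tvec"])).round(3),M[2].round(2))
E
```

```text
t 0.0
q [-1.5125  0.5285  1.4339 -0.      1.1814 -0.1785]
qd [-0.0009  0.0006 -0.0003 -0.0002 -0.0002 -0.0004]
tau [ 2.00000e-04 -4.42352e+01 -1.78027e+01 -1.00000e-04  8.40000e-03
 -0.00000e+00]
tcp_pos [ 0.1466 -0.6068  0.2303]
tool_rot [-0.0835  0.7029 -0.7014  0.0836]
force [ 0.4954  0.3367 -0.6424]
ft_torque [-0.0347 -0.0236 -0.0275]
finger_gap 0.9987
[[-0.972 -0.     0.235]
 [-0.235  0.002 -0.972]
 [-0.    -1.    -0.002]] 0.0187
scene 52.853540570629825 -0.058634046281394396 [ 1.449 -0.106  0.883] [-0.77  0.09 -0.64]
top 53.76436263507296 -0.06770545175233975 [0.466 0.028 1.411] [ 0.07 -0.02 -1.  ]
wrist 58.39351632841057 -0.0692427244838188 [ 0.211 -0.591  0.372] [-0.25 -0.06 -0.97]
```

View pics/scene0.png

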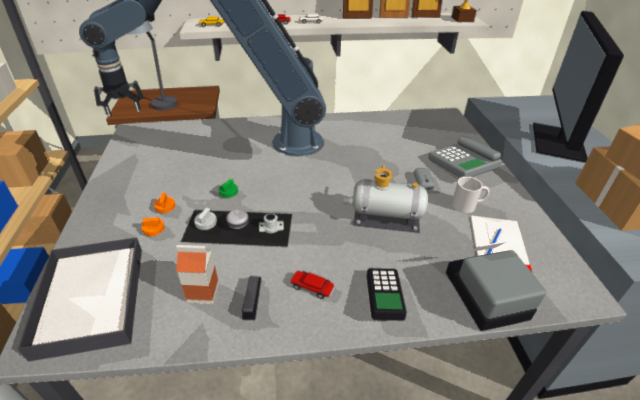

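View pics/top0.png

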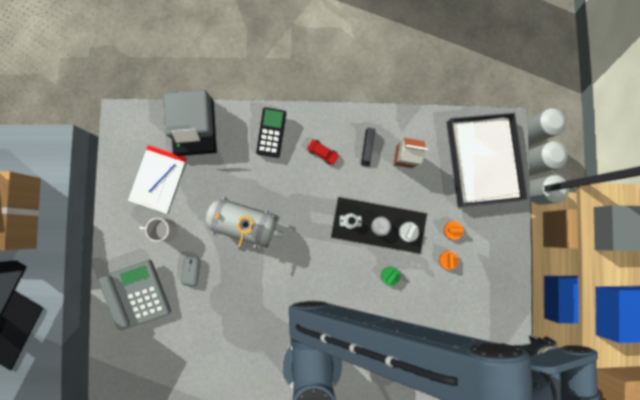

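Scene: the mat holds the cap with a finger bar at about (205,218), the round breather at (237,218) and the housing at (271,223). The tank is at (390,205) with its brass neck at (383,177). Top: housing (350,220), breather (381,227), cap (409,232), neck (245,225). The green (391,276) and orange (454,230), (449,260) caps are decoys. The grey cap fits: it is on the mat and has a bar. One enlarged crop will confirm it.

```bash
python3 - <<'E'
from h import *
t=snap("top"); s=snap("scene")
def c(s,b,w,h): x0,y0,x1,y1=b; return cv2.resize(s["frame"][y0:y1,x0:x1,::-1],(w,h),interpolation=cv2.INTER_CUBIC)
a=np.hstack([c(t,(380,205,440,260),400,367-67),c(t,(200,190,280,250),400,300)])
b=np.hstack([c(s,(185,200,245,245),400,300),c(s,(340,160,420,220),400,300)])
cv2.imwrite("pics/crop1.png",np.vstack([a,b]))
print("cap top z.042 (bar z .054):",onz(t,[[409,232]],.042).round(4),onz(s,[[205,218]],.03).round(4))
print("neck",onz(t,[[245,225]],.172).round(4),onz(s,[[383,173]],.172).round(4))
E
```

```text
cap top z.042 (bar z .054): [[ 0.4722 -0.3313  0.042 ]] [[ 0.4758 -0.3323  0.03  ]]
neck [[0.4857 0.2199 0.172 ]] [[0.4883 0.2228 0.172 ]]
```

View pics/crop1.png

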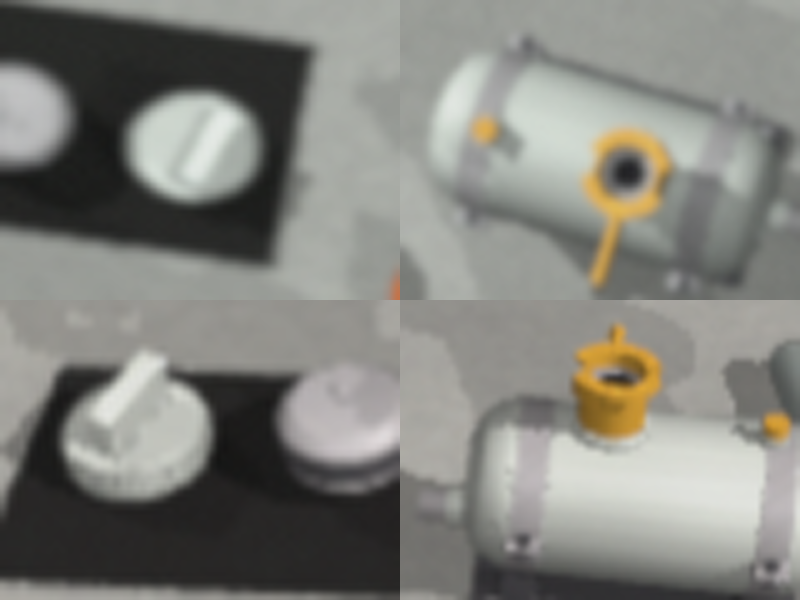

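Confirmed: the grey-white knurled disc with a bar at top px (411,231), on the mat, is the cap. The pipe runs from the neck (245,224) to about (239.6,246) in the top picture. Next I'll work out the directions and the approach.

```bash
cat >> h.py <<'E'
def pose():
    st=manip.sense(); return np.array(st["tcp_pos"]),R.from_quat(st["tool_rot"]).as_matrix()
def yaw(M): return np.arctan2(M[1,0],M[0,0])
def w(a): return (a+np.pi)%(2*np.pi)-np.pi
def togo(P,psi=None):
    p,M=pose(); print("shift cm tool xyz",((M.T@(np.array(P)-p))*100).round(2),"yaw now",yaw(M).round(3), "" if psi is None else "turn +y %.3f (alt %.3f)"%(w(yaw(M)-psi),w(yaw(M)-psi+np.pi)), "q6",manip.sense()["q"][5])
E
python3 - <<'E'
from h import *
t=snap("top")
b=onz(t,[[414.2,225.7],[408.5,237.1]],.054); d=b[0]-b[1]; print("bar",b.round(4),np.linalg.norm(d),np.degrees(np.arctan2(d[1],d[0])))
n=onz(t,[[245,224.5]],.172)[0]; e=onz(t,[[239.6,246.5]],.151)[0]; d=e-n; print("pipe",n,e,np.linalg.norm(d[:2]),np.degrees(np.arctan2(d[1],d[0])))
# tank strap screws / brass mask centroid
hsv=cv2.cvtColor(t["frame"],cv2.COLOR_RGB2HSV); m=cv2.inRange(hsv,(8,130,120),(25,255,255)); m[:190]=0;m[255:]=0;m[:,:200]=0;m[:,280:]=0
for c in cv2.findContours(m,0,2)[0]: print(cv2.contourArea(c),cv2.boundingRect(c))
q1=np.arctan2(b.mean(0)[1],b.mean(0)[0]); psi=np.arctan2(*(b[0]-b[1])[[1,0]])
print("q6 pick",w(q1-np.pi/2-psi),w(q1+np.pi/2-psi))
q1=np.arctan2(n[1],n[0]); psi=np.arctan2(d[1],d[0])+np.pi/2
print("q6 gap",w(q1-np.pi/2-psi),w(q1+np.pi/2-psi))
togo([.472,-.331,.23],np.arctan2(*(b[0]-b[1])[[1,0]]))
E
```

```text
bar [[ 0.4943 -0.3465  0.054 ]
 [ 0.4545 -0.3265  0.054 ]] 0.04449354567747196 -26.752323387302983
pipe [0.48729883 0.21997917 0.172     ] [0.41755549 0.23857165 0.151     ] 0.0721790364233911 165.0729822095949
30.0 (238, 226, 13, 20)
16.5 (240, 217, 14, 8)
2.0 (216, 215, 3, 2)
q6 pick -1.7208001101923003 1.4207925433974928
q6 gap 0.6845644329317881 -2.4570282206580045
shift cm tool xyz [-38.11   0.12 -19.22] yaw now -2.905 turn +y -2.438 (alt 0.704) q6 -0.17850253680716727
```

```bash
python3 -m jog '[[[-1,0,-0.5],0.04],[[-4,0.3,-2],0.12],[[-8,1,-4],0.22],[[-12,2,-6],0.32],[[-16,3,-8],0.42],[[-20,4,-10],0.52],[[-24,5,-12],0.6],[[-28,6,-14],0.68],[[-32,6,-16],0.7],[[-35,6,-17.7],0.7],[[-37.3,6,-18.8],0.7],[[-38.1,6,-19.2],0.7],[[-38.1,6,-19.2],0.7],[[-38.1,6,-19.2],0.7]]' 8.5 && python3 - <<'E'
from h import *
s=snap("wrist"); save(s,"w1.png"); p,M=pose(); print(p,M.round(3)); print(proj(s,[[.472,-.331,.054],[p[0],p[1],.054]]))
E
```

```text
t: 1.47
tcp_pos: [0.4723, -0.3312, 0.1713]
tool_rot: [-0.161, -0.688, 0.689, 0.162]
force: [-0.2, -0.4, 0.4]
finger_gap: 0.99
[ 0.47159058 -0.33198063  0.17131563] [[-0.895 -0.    -0.446]
 [ 0.446 -0.001 -0.895]
 [ 0.    -1.     0.001]]
[[317.54644085 200.10758957]
 [318.9658274  200.01827573]]
```

View pics/w1.png

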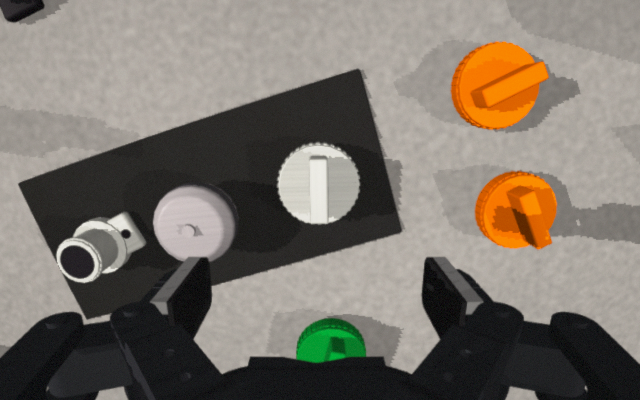

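The cap's disc is at (318,183). The bar's top face runs from (318,157) to (318,222), nearly in line with tool x. The fingers are clear of the neighbours.

```bash
python3 - <<'E'
from h import *
s=snap("wrist"); g=cv2.cvtColor(s["frame"],cv2.COLOR_RGB2GRAY); 
m=cv2.inRange(g,235,255); m[:150]=0;m[230:]=0;m[:,:275]=0;m[:,362:]=0
c=max(cv2.findContours(m,0,2)[0],key=cv2.contourArea); r=cv2.minAreaRect(c); print("bar",r)
m2=cv2.inRange(g,90,255); m2[:135]=0;m2[232:]=0;m2[:,:270]=0;m2[:,368:]=0
c2=max(cv2.findContours(m2,0,2)[0],key=cv2.contourArea); e=cv2.fitEllipse(c2); print("disc",e)
bp=cv2.boxPoints(r); bp=bp[np.argsort(bp[:,1])]; ends=np.array([bp[:2].mean(0),bp[2:].mean(0)]); E=onz(s,ends,.054); B=onz(s,bp,.054); 
d=E[0]-E[1]; print("ends",E.round(4),"mid",E.mean(0).round(4),"len",np.linalg.norm(d),"wid",np.linalg.norm(B[0]-B[1]),"ang",np.arctan2(d[1],d[0]))
D=onz(s,[e[0]],.030); print("disc",D.round(4), onz(s,[e[0]],.024).round(4))
togo(np.r_[E.mean(0)[:2],.023],np.arctan2(d[1],d[0]))
E
```

```text
bar ((317.5, 172.5), (21.0, 3.0), 90.0)
disc ((316.7705078125, 182.8818359375), (81.44078063964844, 81.72919464111328), 98.70883178710938)
ends [[ 0.4969 -0.3445  0.054 ]
 [ 0.483  -0.3376  0.054 ]] mid [ 0.4899 -0.341   0.054 ] len 0.015573662522336839 wid 0.0021821952362443896 ang -0.4613084540293479
disc [[ 0.4789 -0.335   0.03  ]] [[ 0.4778 -0.3344  0.024 ]]
shift cm tool xyz [-2.07 14.83 -0.08] yaw now 2.677 turn +y 3.139 (alt -0.003) q6 1.2274254191175245
```

```bash
python3 - <<'E'
from h import *
s=snap("wrist")
E=onz(s,[[318.3,157],[318.3,222.5]],.054); d=E[0]-E[1]; print(E.round(4),E.mean(0),np.linalg.norm(d),np.arctan2(d[1],d[0]))
g=cv2.cvtColor(s["frame"],cv2.COLOR_RGB2GRAY); print(g[165,300:336].tolist(),g[210,300:336].tolist(),g[150:232:2,318].tolist())
togo(np.r_[E.mean(0)[:2],.023],np.arctan2(d[1],d[0])); togo([.4785,-.335,.023])
E
```

```text
[[ 0.4995 -0.3472  0.054 ]
 [ 0.4549 -0.325   0.054 ]] [ 0.47720513 -0.3360541   0.054     ] 0.04980856695272335 -0.4621185461571365
[209, 210, 210, 209, 208, 206, 203, 225, 231, 233, 234, 235, 232, 232, 233, 233, 235, 235, 235, 233, 233, 232, 231, 218, 179, 153, 164, 166, 167, 167, 166, 165, 167, 167, 166, 166] [214, 213, 212, 213, 213, 214, 213, 212, 211, 226, 229, 230, 231, 231, 230, 231, 232, 231, 231, 231, 231, 230, 231, 227, 207, 176, 155, 167, 171, 172, 171, 172, 171, 171, 171, 169] [226, 226, 205, 110, 154, 226, 233, 233, 234, 235, 235, 235, 235, 234, 235, 235, 234, 234, 234, 235, 233, 233, 233, 233, 233, 233, 233, 234, 231, 232, 231, 230, 231, 232, 230, 229, 200, 84, 42, 43, 44]
shift cm tool xyz [-7.100e-01  1.484e+01  1.000e-02] yaw now 2.677 turn +y 3.139 (alt -0.003) q6 1.2275597540706917
shift cm tool xyz [-0.78 14.84 -0.14] yaw now 2.677  q6 1.2275597540706917
```

```bash
python3 - <<'E'
from h import *
s=snap("wrist")
E=onz(s,[[315.2,157],[317.0,222.5]],.054); d=E[0]-E[1]; print(E.mean(0),np.linalg.norm(d),np.arctan2(d[1],d[0]))
togo(np.r_[E.mean(0)[:2],.032],np.arctan2(d[1],d[0]))
E
```

```text
[ 0.47771994 -0.3348655   0.054     ] 0.04982942466738045 -0.4377224894189894
shift cm tool xyz [-0.71 13.93 -0.13] yaw now 2.676 turn +y 3.114 (alt -0.028) q6 1.2276682692027243
```

```bash
python3 -m jog '[[[-0.3,1,0],-0.01],[[-0.7,4,-0.13],-0.02],[[-0.7,7.5,-0.13],-0.02],[[-0.7,10.5,-0.13],-0.02],[[-0.7,12.5,-0.13],-0.02],[[-0.7,13.5,-0.13],-0.02],[[-0.7,13.9,-0.13],-0.02],[[-0.7,13.9,-0.13],-0.02],[[-0.7,13.9,-0.13],-0.02]]' 4.5 && python3 -m jog '[[[0,0,0],0],[[0,0,0],0],[[0,0,0],0],[[0,0,0],0],[[0,0,0],0],[[0,0,0],0],[[0,0,0],0],[[0,0,0],0]]' 0.6 80 && python3 - <<'E'
from h import *
p,M=pose(); print(p,yaw(M),manip.sense()["force"],manip.sense()["q"])
E
```

```text
t: 2.42
tcp_pos: [0.4792, -0.3344, 0.0331]
tool_rot: [-0.156, -0.689, 0.69, 0.155]
force: [-0.1, -1.3, -0.6]
finger_gap: 0.525
t: 3.08
tcp_pos: [0.4795, -0.3342, 0.0327]
tool_rot: [-0.156, -0.689, 0.69, 0.155]
force: [1.3, -1.9, 1.3]
finger_gap: 0.144
[ 0.47945816 -0.33418578  0.03266249] 2.698359442324312 [ 1.2717564  -1.90082007  1.31939219] [-7.99784147e-01  7.58820791e-01  1.67333234e+00 -5.75439484e-05
  7.07326438e-01  1.21428985e+00]
```

The gripper has closed on about 12 mm, consistent with the bar. Next I lift and carry it to just short of the neck, with the camera above the neck.

```bash
python3 -m jog '[[[0,-1,0],0],[[0,-3.5,0],0],[[0,-7,0],0],[[0.7,-10.5,-1.3],-0.05],[[1.8,-14,-3.6],-0.15],[[3.3,-17,-6.7],-0.27],[[4.8,-20,-9.8],-0.39],[[6.4,-22,-13],-0.51],[[8.1,-23,-16.5],-0.63],[[9.9,-23.2,-20],-0.75],[[11.7,-23.2,-23.6],-0.87],[[13.4,-23.2,-27.2],-0.99],[[15.2,-23.2,-30.7],-1.11],[[17,-23.2,-34.3],-1.23],[[18.6,-23.2,-37.6],-1.35],[[20,-23.2,-40.4],-1.47],[[21,-23.2,-42.4],-1.59],[[21.7,-23.2,-43.8],-1.7],[[22,-23.2,-44.5],-1.75],[[22,-23.2,-44.5],-1.75]]' && python3 -m jog '[[[0,0,0],0],[[0,0,0],0],[[0,0,0],0]]' && python3 - <<'E'
from h import *
s=snap("wrist"); save(s,"w2.png"); p,M=pose(); print(p,yaw(M),manip.sense()["q"]); print(proj(s,[[.4873,.220,.172],p]))
E
```

```text
t: 4.75
tcp_pos: [0.469, 0.1646, 0.2639]
tool_rot: [-0.432, 0.561, -0.56, 0.43]
force: [-0.4, 0.5, -1.7]
finger_gap: 0.143
t: 5.0
tcp_pos: [0.4705, 0.1621, 0.2642]
tool_rot: [-0.43, 0.562, -0.562, 0.429]
force: [0.3, -0.2, -1.9]
finger_gap: 0.143
[0.47069531 0.16205453 0.26421791] -1.836656364747074 [ 1.06812551e-01  3.14417829e-01  1.70420097e+00 -1.85579174e-04
  1.12373821e+00  3.72753022e-01]
[[316.72515443 118.31265184]
 [315.01329075 267.28092524]]
```

View pics/w2.png

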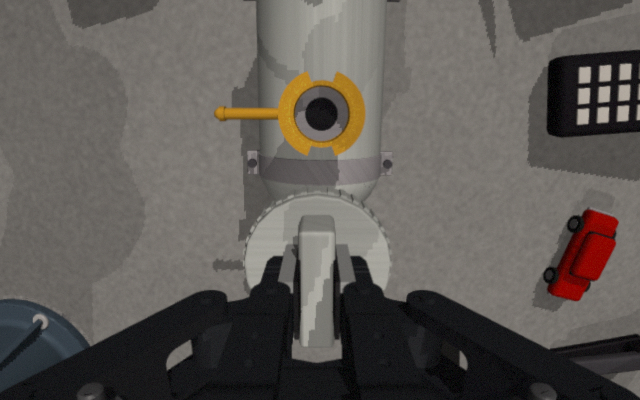

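The cap is held: disc top edge near (317,190), bar near end (317,217). The neck is in clear view at about (321,113), with gaps at (320,76) and (322,150), and the pipe on the left at (220–278,114). I'll measure both in this one camera.

```bash
cat > meas.py <<'E'
from h import *
from scipy.optimize import least_squares
def fitc(P,r=None):
    x0=np.r_[P[:,:2].mean(0),.03]
    f=lambda v: np.hypot(P[:,0]-v[0],P[:,1]-v[1])-(v[2] if r is None else r)
    return least_squares(f,x0,loss="soft_l1",f_scale=.0005)
def neck(s,c0=None):
    hsv=cv2.cvtColor(s["frame"],cv2.COLOR_RGB2HSV); m=cv2.inRange(hsv,(12,120,70),(28,255,255))
    n,l,st,ce=cv2.connectedComponentsWithStats(m); k=1+st[1:,4].argmax(); m=(l==k).astype(np.uint8)
    yx=np.argwhere(m); P=onz(s,yx[:,::-1]+0.0,.172)[:,:2]
    c=P.mean(0) if c0 is None else c0
    for _ in range(8):                                  # outer boundary, 3 deg sectors away from pipe
        d=P-c; rr=np.hypot(*d.T); a=np.degrees(np.arctan2(d[:,1],d[:,0])); ok=rr<.034
        pts=[]
        for b in np.arange(-180,180,4):
            q=ok&(a>=b)&(a<b+4)
            if q.sum()>3:
                i=np.argmax(np.where(q,rr,0))
                if .0255<rr[i]<.0305: pts.append(P[i])
        c=fitc(np.array(pts)).x[:2]
    v=fitc(np.array(pts)).x
    d=P-v[:2]; rr=np.hypot(*d.T); a=np.degrees(np.arctan2(d[:,1],d[:,0]))
    ring=(rr>.0238)&(rr<.027); h,_=np.histogram(a[ring],bins=np.arange(-180,181,2))
    gaps=np.arange(-179,180,2)[h<h.max()*.35]
    pp=d[(rr>.04)]; pipe=None if len(pp)<10 else np.degrees(np.arctan2(pp[:,1].mean(),pp[:,0].mean()))
    return v,len(pts),gaps,pipe
E
python3 - <<'E'
from meas import *
s=snap("wrist"); p,M=pose()
v,n,g,pipe=neck(s); print("neck",v.round(4),n,"gaps",g,"pipe",pipe)
g1=cv2.GaussianBlur(cv2.cvtColor(s["frame"],cv2.COLOR_RGB2GRAY),(3,3),0).astype(float)
zt=p[2]-.0327+.030; x=M[:,0]; c=p.copy(); c[2]=zt
for it in range(3):
    pts=[];px=[]
    for th in np.radians(np.arange(-60,61,3)):
        dr=np.cos(th)*-M[:,0]+np.sin(th)*M[:,2]
        rs=np.arange(.029,.037,.00025); uv=proj(s,c+rs[:,None]*dr).astype(np.float32)
        val=cv2.remap(g1.astype(np.float32),uv[:,0].reshape(1,-1),uv[:,1].reshape(1,-1),1)[0]
        gr=np.diff(val); i=gr.argmin(); pts.append(c+(rs[i]+.000125)*dr); px.append(uv[i])
    f=fitc(np.array(pts),.033); c=np.r_[f.x[:2],zt]; 
print("cap",c.round(4),"res mm",(f.fun*1e3).round(1),"cap-TCP in tool",(M.T@(c-p)*1e3).round(2))
im=s["frame"][:,:,::-1].copy()
for a in px: cv2.circle(im,tuple(int(round(float(k))) for k in a),1,(0,0,255),-1)
for a in proj(s,np.r_[v[:2],.172]+v[2]*np.c_[np.cos(np.arange(0,6.3,.1)),np.sin(np.arange(0,6.3,.1)),np.zeros(63)]): cv2.circle(im,tuple(int(round(float(k))) for k in a),0,(255,0,0),-1)
cv2.imwrite("pics/m1.png",cv2.resize(im[60:360,200:440],None,fx=2,fy=2))
b=onz(s,[[317,217]],p[2]-.0327+.054)[0]; print("bar end tool mm",(M.T@(b-p)*1e3).round(2))
E
```

```text
neck [0.5041 0.218  0.0263] 3 gaps [-179 -177 -175 -173 -171 -169 -167 -165 -163 -161 -137 -135 -133 -131
 -129 -127 -125 -123 -121 -119 -109 -107 -105 -103 -101  -99  -97  -95
  -93  -91  -89  -87  -85  -83  -81  -79  -77  -75  -73  -71  -69  -67
  -65  -63  -61  -59  -57  -55  -53  -51  -49  -47  -45  -43  -41  -39
  -37  -35  -33  -31  -29  -27  -25  -23  -21  -19  -17  -15  -13  -11
   -9   -7   -5   -3   -1    1    3    5    7    9   11   13   15   17
   19   21   23   25   27   29   31   33   35   37   39   41   43   45
   47   49   51   53   55   57   59   61   63   65   67   69   71   73
   75   77   87   89   91   93   95   97   99  101  103  105  125  127
  129  131  133  135  137  139  141  143  145  147  149  151  153  155
  157  159  161  163  165  167  169  171  173  175  177  179] pipe 163.84402954607737
cap [0.471  0.1601 0.2616] res mm [-0.9  0.9  1.1 -0.6  1.1  1.4 -0.6 -0.6  1.6 -0.1 -0.4 -0.4 -0.4 -0.4
  2.1 -0.1 -0.1  2.1 -0.1  0.1 -0.1  0.1 -0.1 -0.4 -0.1  0.1 -0.1 -0.1
  1.6 -0.4 -0.1  1.4 -0.1  1.6  1.1 -0.4 -0.4  0.1 -0.4  1.1 -0.6] cap-TCP in tool [1.82 2.7  0.75]
bar end tool mm [-29.17 -21.31   0.87]
```

View pics/m1.png

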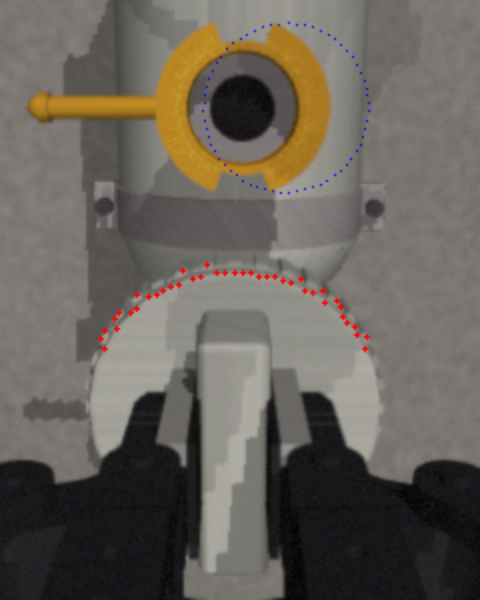

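The overlay shows the neck fit was thrown off by the pipe. The bar's top face runs from row 232 to row 346, and the lighter band above it is the end face. I'll redo both.

```bash
python3 - <<'E'
from meas import *
s=snap("wrist"); p,M=pose()
print(onz(s,[[321.3,113]],.172))
v,n,g,pipe=neck(s,onz(s,[[321.3,113]],.172)[0,:2]); print("neck",v.round(4),n,"gaps",g,"pipe",pipe, "yaw",np.degrees(yaw(M)))
zb=p[2]-.0327+.054
E=onz(s,[[317.5,232.5],[317.5,346]],zb); print("bar ends tool mm",(M.T@(E-p).T*1e3).round(2).T)
zs=p[2]-.0327+.012
for z in (zs,p[2]-.0327+.030): print("outline",(M.T@(onz(s,[[244.2,260],[391,260],[317.5,190.5]],z)-p).T*1e3).round(2).T.tolist())
print(s["frame"][222:240:1,317,1].tolist(),s["frame"][338:352,312,1].tolist(), s["frame"][290,285:345,1].tolist())
E
```

```text
[[0.49131618 0.222461   0.172     ]]
neck [0.4907 0.2219 0.0277] 68 gaps [-123 -121 -119 -117 -115 -113 -111 -109 -107 -105 -103 -101  -99  -97
  -95  -93  -91  -89  -87   57   59   61   63   65   67   69   71   73
   75   77   79   81   83   85   87   89   91] pipe 163.9602330351659 yaw -105.22524579295141
bar ends tool mm [[-23.36 -21.3    1.06]
 [ 24.18 -21.3    1.13]]
outline [[5.92, 20.71, -34.86], [5.9, 20.69, 37.53], [-29.17, 20.7, 1.22]]
outline [[-2.05, 2.71, -30.94], [-2.07, 2.69, 33.43], [-33.26, 2.7, 1.14]]
[116, 112, 116, 117, 121, 118, 119, 118, 122, 137, 157, 170, 168, 161, 156, 153, 149, 151] [117, 118, 118, 117, 115, 119, 121, 118, 113, 113, 120, 118, 117, 113] [24, 21, 22, 25, 39, 86, 126, 120, 64, 33, 27, 26, 27, 16, 21, 63, 113, 130, 141, 145, 147, 147, 145, 146, 146, 147, 150, 153, 162, 170, 170, 170, 171, 172, 172, 170, 161, 128, 121, 121, 122, 122, 121, 121, 121, 116, 110, 90, 42, 18, 24, 40, 41, 37, 52, 79, 101, 92, 60, 29]
```

Neck centre is (0.4907, 0.2219) with fitted radius 27.7 mm (28 expected). The gap line is about -105.5°, and the tool yaw is -105.2°. Next I'll work out the shift.

```bash
python3 - <<'E'
from h import *
p,M=pose(); d=M.T@(np.array([.4907,.2219,.2187])-p)*100; print(d, d-[.04,0,.14])
for k in ("top",):
    s=snap(k); 
    print(proj(s,[[.4907,.2219,.172]]))
E
```

```text
[-6.28394343  4.56019324  0.34291427] [-6.32394343  4.56019324  0.20291427]
[[244.41659498 223.40342377]]
```

```bash
python3 -m jog '[[[-0.8,0,0],0.005],[[-2.3,0,0.1],0.01],[[-4,0.3,0.2],0.01],[[-5.4,1.2,0.2],0.01],[[-6.1,2.4,0.2],0.01],[[-6.3,3.5,0.2],0.01],[[-6.3,4.2,0.2],0.01],[[-6.3,4.5,0.2],0.01],[[-6.3,4.5,0.2],0.01],[[-6.3,4.5,0.2],0.01]]' && python3 - <<'E'
from h import *
p,M=pose(); print(p,np.degrees(yaw(M)),np.array(manip.sense()["force"]).round(2),(M.T@(np.array([.4907,.2219,.2187])-p)*1e3).round(2))
t=snap("top"); s=snap("scene"); w_=snap("wrist")
def c(s,b,w,h): x0,y0,x1,y1=b; return cv2.resize(s["frame"][y0:y1,x0:x1,::-1],(w,h),interpolation=cv2.INTER_CUBIC)
cv2.imwrite("pics/a1.png",np.hstack([c(s,(340,120,430,210),400,400),c(w_,(220,80,420,280),400,400)]))
E
```

```text
t: 6.03
tcp_pos: [0.4892, 0.2229, 0.2191]
tool_rot: [-0.427, 0.564, -0.564, 0.427]
force: [-0.7, -0.8, -1.6]
finger_gap: 0.144
[0.48919937 0.22288772 0.21908458] -105.71932364108635 [-0.69 -0.77 -1.63] [0.54 0.38 1.71]
```

View pics/a1.png

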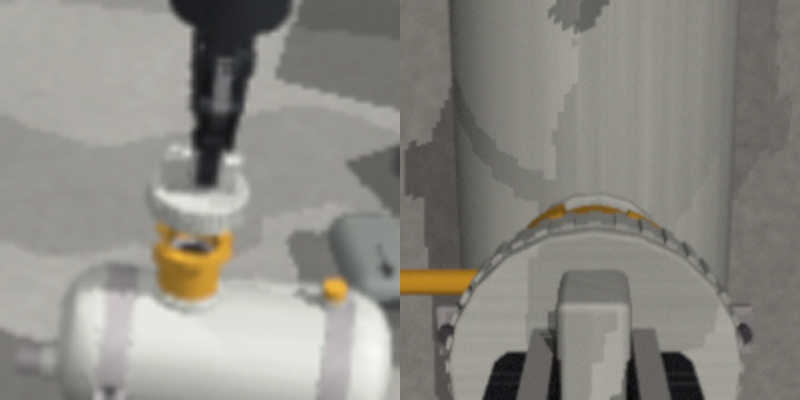

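The cap is centred over the neck in the wrist view: gap centre at column 597 of the crop, cap centre at 594. Next I check against the scene camera and descend until just above lug level.

```bash
python3 - <<'E'
from h import *
s=snap("scene"); p,M=pose(); ax=M[:,2]
print("pred neck",proj(s,[[.4907,.2219,.172]]),"cap",proj(s,[[p[0],p[1],.206]]),"meas neck u 383.8 cap u 384.6; px per mm along z:",proj(s,[np.r_[p[:2],.2]+.01*ax])-proj(s,[np.r_[p[:2],.2]]),proj(s,[np.r_[p[:2],.2]+.01*M[:,0]])-proj(s,[np.r_[p[:2],.2]]))
E
python3 -m jog '[[[0,0.4,0.03],0],[[0,1,0.03],0],[[0,1.6,0.03],0],[[0,2.1,0.03],0],[[0,2.4,0.03],0],[[0,2.4,0.03],0]]'; python3 -c "
from h import *
print(np.array(manip.sense()['force']).round(2),pose()[0])"
```

```text
pred neck [[382.90249033 173.46979796]] cap [[384.5135737  163.97685796]] meas neck u 383.8 cap u 384.6; px per mm along z: [[-0.07603388  1.88947619]] [[-3.3604403  -0.32706405]]
t: 6.73
tcp_pos: [0.4888, 0.2229, 0.1941]
tool_rot: [-0.428, 0.564, -0.563, 0.426]
force: [0.1, -0.4, -1.3]
finger_gap: 0.143
[ 0.08 -0.42 -1.35] [0.48884708 0.22290809 0.1941413 ]
```

```bash
python3 -m jog '[[[0,0.1,0],0],[[0,0.25,0],0],[[0,0.4,0],0],[[0,0.4,0],0],[[0,0.4,0],0]]'; python3 -c "
from h import *
s=manip.sense();print(np.array(s['force']).round(2),np.array(s['ft_torque']).round(3),pose()[0])"
```

```text
t: 7.15
tcp_pos: [0.4896, 0.2231, 0.1913]
tool_rot: [0.427, -0.564, 0.564, -0.427]
force: [0.8, -0.6, -1.3]
finger_gap: 0.144
[ 0.78 -0.63 -1.3 ] [ 0.018  0.018 -0.051] [0.48959029 0.22310432 0.19134691]
```

No contact force, and the lugs should already be in the gaps. I'll go on down.

```bash
python3 -m jog '[[[0,0.1,0],0],[[0,0.25,0],0],[[0,0.3,0],0],[[0,0.3,0],0],[[0,0.3,0],0]]'; python3 -c "
from h import *
s=manip.sense();print(np.array(s['force']).round(2),np.array(s['ft_torque']).round(3),pose()[0])"
```

```text
t: 7.57
tcp_pos: [0.4898, 0.2232, 0.1887]
tool_rot: [0.427, -0.563, 0.564, -0.427]
force: [-0.0, -0.3, 2.0]
finger_gap: 0.141
[-0.04 -0.31  1.99] [ 0.038  0.042 -0.025] [0.48983272 0.22316139 0.1886969 ]
```

Vertical force changed by 3.3 N at TCP z of about 0.1885 m. That matches the plunger seating (2.5 N or more, expected at 0.1882) with the lugs 4 mm below the rim top. Pressing to about 16.5 mm.

```bash
python3 -m jog '[[[0,0.15,0],0],[[0,0.3,0],0],[[0,0.42,0],0],[[0,0.42,0],0],[[0,0.42,0],0],[[0,0.42,0],0]]'; python3 -c "
from h import *
s=manip.sense();print(np.array(s['force']).round(2),np.array(s['ft_torque']).round(3),pose()[0])
for i in range(4): snap('top'); print(pose()[0].round(5),np.array(manip.sense()['force']).round(2))"
```

```text
t: 8.07
tcp_pos: [0.4899, 0.2231, 0.1844]
tool_rot: [0.427, -0.563, 0.564, -0.427]
force: [-0.6, -0.2, 4.3]
finger_gap: 0.142
[-0.6  -0.16  4.32] [-0.054  0.021  0.004] [0.48989337 0.22313414 0.18436593]
[0.48989 0.22315 0.18437] [ 0.47 -0.52  3.64]
[0.4899  0.22313 0.18433] [0.37 0.13 4.86]
[0.48989 0.22314 0.18433] [ 0.63 -0.39  4.34]
[0.48991 0.22316 0.18431] [-0.13 -0.46  4.59]
```

The spring force reads about 5.8 N after adding back the cap's weight, which implies roughly 17.8 mm down. The pose says 16.4 mm. Before turning I'll touch the roof to the rim (exactly 20 mm, harmless in the gaps) to settle the depth.

```bash
for i in 1 2 3 4; do python3 -m jog '[[[0,0.1,0],0],[[0,0.1,0],0],[[0,0.1,0],0]]' >/dev/null; python3 -c "
from h import *
f=[];z=[]
for i in range(4): snap('top'); f.append(manip.sense()['force']); z.append(pose()[0][2])
print(np.mean(f,0).round(2),np.mean(z).round(5))"; done
```

```text
[ 0.3  -0.28  4.55] 0.18326
[-0.1  -0.79  6.05] 0.18234
[-0.16 -0.46  8.09] 0.18182
[-1.62 -1.16 13.83] 0.18174
```

The roof met the rim at TCP z ≈ 0.182 (20 mm), so the force-based depth was right. The turning depth of 16.4 mm is therefore TCP z ≈ 0.1856. I'll come up to it and begin turning.

```bash
python3 -m jog '[[[0,-0.25,0],0],[[0,-0.5,0],0],[[0,-0.52,0],0],[[0,-0.52,0],0],[[0,-0.52,0],0.04],[[0,-0.52,0],0.1],[[0,-0.52,0],0.17],[[0,-0.52,0],0.2],[[0,-0.52,0],0.2],[[0,-0.52,0],0.2]]'; python3 -c "
from h import *
f=[];z=[];q=[]
for i in range(4): snap('top'); f.append(manip.sense()['force']); z.append(pose()[0]); q.append(manip.sense()['ft_torque'])
print(np.mean(f,0).round(2),np.mean(z,0).round(5),np.mean(q,0).round(3),np.degrees(yaw(pose()[1])))"
```

```text
t: 10.9
tcp_pos: [0.4894, 0.2229, 0.185]
tool_rot: [0.369, -0.603, 0.603, -0.369]
force: [-0.8, -0.7, 4.4]
finger_gap: 0.141
[ 0.15 -0.93  3.9 ] [0.48938 0.22291 0.18511] [-0.215 -0.001  0.019] -117.12717864601201
```

It turns freely, at 17.0 mm by pose and 16.9 mm by spring force. I'll ease up 0.6 mm and go on to about 44°.

```bash
python3 -m jog '[[[0,-0.06,0],0.04],[[0,-0.06,0],0.12],[[0,-0.06,0],0.2],[[0,-0.06,0],0.28],[[0,-0.06,0],0.36],[[0,-0.06,0],0.44],[[0,-0.06,0],0.5],[[0,-0.06,0],0.55],[[0,-0.06,0],0.57],[[0,-0.06,0],0.57],[[0,-0.06,0],0.57],[[0,-0.06,0],0.57]]'; python3 - <<'E'
from h import *
f=[];z=[];q=[]
for i in range(4): w_=snap('wrist'); f.append(manip.sense()['force']); z.append(pose()[0]); q.append(manip.sense()['ft_torque'])
print(np.mean(f,0).round(2),np.mean(z,0).round(5),np.mean(q,0).round(3),np.degrees(yaw(pose()[1])))
s=snap("scene")
def c(s,b,w,h): x0,y0,x1,y1=b; return cv2.resize(s["frame"][y0:y1,x0:x1,::-1],(w,h),interpolation=cv2.INTER_CUBIC)
cv2.imwrite("pics/f1.png",np.hstack([c(s,(340,120,430,210),400,400),c(w_,(160,80,410,330),400,400)]))
E
```

```text
t: 12.1
tcp_pos: [0.4901, 0.2234, 0.186]
tool_rot: [-0.184, 0.683, -0.683, 0.185]
force: [1.5, 0.5, 3.1]
finger_gap: 0.141
[2.03 1.49 2.42] [0.49007 0.22335 0.18601] [ 0.253 -0.409 -0.017] -149.81020857897246
```

View pics/f1.png

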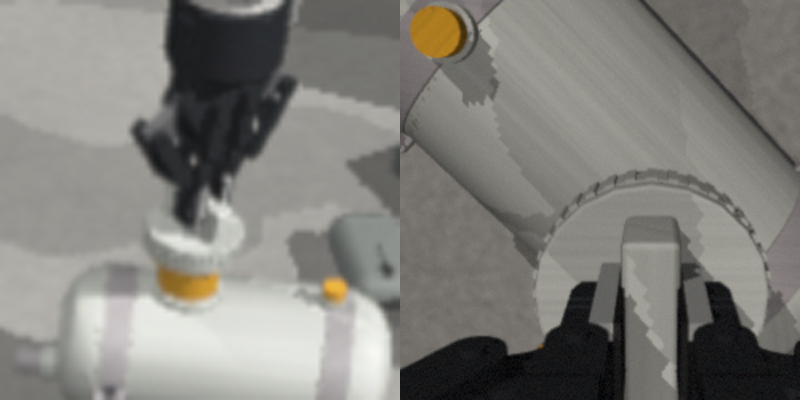

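Bar and gripper are still aligned, and the cap is seated on the neck. The turn is 44.2° from the gaps (43.8° if taken from the pipe), 16.1 mm down. A last small trim, then a check.

```bash
python3 -m jog '[[[0,0.02,0],0.012],[[0,0.02,0],0.012],[[0,0.02,0],0.012],[[0,0.02,0],0.012],[[0,0.02,0],0.012]]'; python3 - <<'E'
from h import *
f=[];z=[];q=[]
for i in range(4): s=snap('scene'); f.append(manip.sense()['force']); z.append(pose()[0]); q.append(manip.sense()['ft_torque'])
print(np.mean(f,0).round(2),np.mean(z,0).round(5),np.mean(q,0).round(3),np.degrees(yaw(pose()[1])),manip.sense()["t"],manip.sense()["finger_gap"])
save(s,"end.png")
E
```

```text
t: 12.77
tcp_pos: [0.4901, 0.2233, 0.1859]
tool_rot: [-0.18, 0.684, -0.684, 0.18]
force: [3.6, 2.2, 3.0]
finger_gap: 0.146
[3.6  1.99 3.52] [0.49002 0.22326 0.18589] [ 0.413 -0.635  0.05 ] -150.5066478565034 12.9667 0.14621182120866105
```

View pics/end.png

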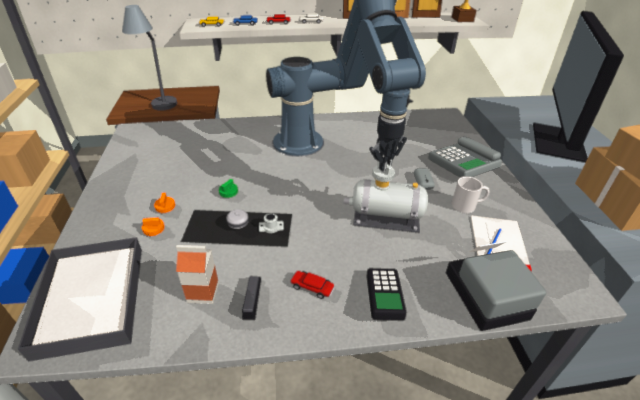

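The scene shows the cap on the neck in the gripper and everything else where it was. The side force rose slightly in the trim, which fits the lugs just touching the vent stop. Depth is 16.2 mm, well short of the 18 mm where they slip under it. Handing in.

```bash
python3 -c "
from station import workorder
print(workorder.sign_off())"
```

```text
the job is handed in; nothing more can be done
None
```

The cap is on the filler neck at the vent stop and still gripped, and I've handed the job in after about 13 s of robot time. I gripped the grey cap by its bar and put its lugs through the gaps. I pressed it until the roof touched the rim, which showed it was fully down, eased it up, and turned it clockwise.

**Angle:** the gripper stands at -150.5°. That is 44.9° clockwise of the measured gaps, or 44.5° if taken from the pipe.

**Depth:** about 16.2 mm below the rim by the arm's position. That is between 15 mm, where the cap can turn, and 18 mm, where the lugs would slip on towards the lock.

**The other things on the counter:** in the last picture they all look where they were.

Checks that disagreed or stayed open:
- **Depth before turning:** position gave 16.4 mm and spring force 17.8 mm. The roof touch showed the force was right, and I corrected for it.
- **Spring force at the end:** it reads a little low or uneven, and there is a side force of about 4 N that grew in the last trim. I take this as the lugs touching the vent stop and the cap rubbing slightly off-centre.
- **Cap angle:** I did not measure the bar itself at the end. It may have twisted about a degree in the jaws.

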